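Park the sprung jaw on its stop pin and load the ring gauge

ROBOT

A 7-joint arm with a two-finger parallel gripper is mounted at the origin on a cart in front of the work surface, level with it; the furniture and walls round the work are solid. World frame = base frame: x ahead of the robot, y to its left, z up, the work surface at z = 0. Lengths are in m, angles in degrees, forces in N, time in s.
With the tool pointing down it reaches from about 0.425 to 0.875 m from the base axis. Payload 4.7 kg.
Tool frame: the origin (TCP) lies at the very end of the fingers, on their centre line; the grasp point (between the pads) lies env.tcp_to_grasp behind it (env.tcp_to_grasp is the distance from the TCP to the grasp point, in m); z points along the fingers, x is the direction in which the jaws open and shut, and the axes are right-handed (so a half turn about z gives the same grasp; the last joint's range is limited). The gripper opens to 87 mm and grips with 3 to 60 N. Pads are 19 mm wide; open, the fingers measure 117 mm over their backs; the gripper's body (75 mm by 190 mm) begins 51 mm behind the grasp point.
Start: joints at [66.583, 18.392, -4.016, 83.108, 1.295, 78.541, -3.26], TCP at [0.267, -0.593, 0.223] pointing down, gripper open.
Joint ranges: [-163.93, 163.93], [-17.29, 119.83], [-79.2, 71.16], [3.27, 140.29], [-89.18, 269.18], [5.43, 117.66], [-154.24, 154.24]. Speed limits (degrees/s): [147.25, 147.25, 180, 180, 180, 180, 180].

INTERFACE

Orientations are given as [roll, pitch, yaw] about the fixed x, y, z axes, in that order (R = Rz(yaw) Ry(pitch) Rx(roll)).
In Python, from cell import env gives the robot as it stands. The module is installed in compiled form; this text tells all that it offers.
- The arm moves only by the tool send_rows, never from a script. Its argument "steps" is a list of rows, each a list of 3 entries, a list of its own where there are three numbers: the shift along the tool's x, y, z in m, then the turn, a rotation vector about the tool's x, y, z in rad, then the finger opening in m, from 0 to 0.087. A call has exactly 5 rows; each row is the pose to reach, as a shift and turn from the pose commanded when the call began, along the tool's axes at that moment; what a row does not reach only later rows make up. A row lasts 1/12 s, in which the tool goes at most 41.7 mm and 7.16 degrees, less where a joint would pass 70% of its speed; a pose out of reach is approached as far as the arm can. A call with a gripper value outside its range is refused whole. The fingers move at their own pace and stop on an object; "grip_force" is the grip in N (left out, the last holds). Time passes only in rows, so rows that repeat a pose let the fingers close, or fill a call up. It gives the time, the measured TCP pose, the force and the opening at its end, in the units of the state.
- env.get_obs(): the state, without advancing time (a new reading comes with each control period).
- env.read_camera(name): name is "scene" or "top" or "wrist"; returns a dict with "pixels" (420x560x3 uint8, red, green, blue), "fx", "fy", "cx", "cy" (pixels), "k1" (the pictures are not rectified: a ray, as slopes to the right and down, at radius r is drawn at 1 + k1 r^2 times it, then the intrinsics apply), "position" and "rotation" of the camera in the world. Camera axes: x right, y up, looking along -z (the intrinsics and any distortion apply to the point x, -y, -z); pixel columns grow to the right and rows downward; lengths in m; the calibration is good to about 2 mm. A picture is of the moment at which its call begins. There is no depth.
- env.sign_off(): hands the job in, once; it reports no verdict.
The state is a dict: "time_s": time; "qpos": joint angles; "joint_velocities": joint speeds; "effort": joint torques, N m; "tool_pos": TCP position; "tool_rot": TCP orientation; "force": force on the tool from outside, world axes, zero at the start; "wrist_torque": the same for the moment, N m; "grip_width": finger opening in m.
Only numpy, scipy, OpenCV 4.12 (cv2) and the standard library are available. Lean on these libraries where they do the work, as an engineer would, in place of code of your own. Each camera call takes 0.05 s, during which the arm holds its last target.

TASK

Get the clamp gauge ready with the ring gauge in it: with the fingertips push its sprung jaw back past the stop pin and let go, so that it comes forward and stays caught on the pin at mid position. Then push the ring gauge flat along the desk, in through the open side of the gap, until it rests against the end stop, and take the hand away. Only push: never lift or tip the ring, and leave the small things standing round the gauge where they are.

Things in the scene. Friction and masses are not known exactly. Their poses are not given: they have to be found in the camera images.
- clamp_gauge: Bare-metal clamp gauge fixed to the desk, about 175 long (its x) and 75 wide (its y). Origin on the desk at the centre of the nest, where the ring's centre ends up. x points from the front anvil to the jaw and guide (away from the robot, turned up to 0.35 rad either way), y to the open side. Guide: foot x 65 to 128, y -34 to 34, 12 high; bridge over the bar at x 84 to 106, 55 high. All mm.
- jaw_slide (a joint): Sprung jaw, travel in m along the gauge's +x. 0: at rest, forward (gap to the anvil 27 mm, too small for the ring); 0.030: caught on the stop pin, mid position (gap 57 mm); 0.050: right back. The pin drops in once the jaw is past 0.030 (0.035 is safe); let go earlier, it springs back to 0. Spring 6 N at 0, 12 N at 0.050; riding over the tooth adds about 4 N.
- jaw_face (a point): Centre of the jaw's flat upright face to push on, 42 mm above the desk; it moves with the slide and faces the gauge's -x (axes as the gauge's). The jaw plate is 44 wide (y), 12 thick, its foot 1 and its top 58 mm above the desk; nothing in front of it stands higher than 12 mm.
- stop_pin (a joint): Height in m of the upright sprung stop pin: 0 = down, about 0.007 while riding on the tooth; it works by itself and needs no touching.
- pin_knob (a point): Top of the black knob (20 mm across) on the stop pin, 77 mm above the desk with the pin down, 95 mm behind the nest's centre: the highest part of the gauge.
- ring: Plain steel ring gauge, a flat ring 48 to 49 across and 15 high, 0.12 kg, lying flat on the desk 100 to 160 mm out from the nest's centre on the gauge's open (+y) side; origin at the centre of its underside, z up.
- clevis_a: Bystander: dark fork end 14x22x30 mm standing beyond the end stop; origin under its centre.
- clevis_b: Bystander: another such fork end standing beside it; origin under its centre.
- plug_gauge: Bystander: steel plug gauge 99 long, 14 thick, lying behind the ring, beside the guide; origin under its centre, length along its y.
- black_plug: Bystander: black disc 22 across and 9 high in front of the anvil; origin under its centre.
- eraser: Bystander: eraser 20x46x12 mm right of the front anvil; origin under its centre.
- spring: Bystander: compression spring 16 across and 24 high standing beyond the plug gauge; origin under its centre.
- nest (a point): Centre of the nest on the bare desk (same point and axes as the clamp gauge). Front anvil: bar 12 high, face at x -28.5, front at x -44.5, y -34 to 22, then a lead-in block turned outwards to y 38. Jaw face at x +28.5 when caught on the pin. End stop: straight beam 12 high along x, its face at y -24.5. Open towards +y. All mm.
Not all that is in view belongs to the job. Several things have the shape of the ring; the one meant has the colours described above.

How it is judged:
By the outcome, as a careful person would: the job done as asked, in the order asked, and still so for the second after the job is handed in, with the robot touching nothing.
It also fails if it takes over 58 s, if anything falls off the work surface, if the arm or the gripper's body presses on something with over 40 N, if the wrist force passes 120 N, or if a joint passes its speed limit or range.

## Working session

There is one attempt and no reset: what is moved stays moved. The work goes in short steps, Python scripts to look and compute and a tool call to move; the robot and the scene stay as the last step left them, time stands still between calls to the robot, and variables do not carry over. Pictures are saved under pics/ and viewed, and the job is handed in when it is done.

Besides the shell and the picture viewer there is one more tool, called after ">>>" as name(argument=value, ...), one argument or row to a line, values as JSON. send_rows: Moves the arm, as the interface text tells. Its arguments: {"type":"object","properties":{"steps":{"type":"array"},"grip_force":{"type":"number"}},"required":["steps"]}

```bash
mkdir -p pics; ls; python3 - <<'E'
from cell import env
import cv2
o=env.get_obs();print(o, env.tcp_to_grasp)
for n in("scene","top","wrist"):
    c=env.read_camera(n);cv2.imwrite(f"pics/{n}0.png",c["pixels"][:,:,::-1])
    print(n,[c[k] for k in("fx","fy","cx","cy","k1")],c["position"],c["rotation"])
E
```

```text
pics
{'time_s': 0.0, 'qpos': array([66.58322369, 18.43963017, -4.01301922, 83.1754776 ,  1.2954541 ,
       78.54122462, -3.25949829]), 'joint_velocities': array([-0.02078329, -0.00590989, -0.01082988,  0.01140864,  0.06154427,
        0.00500254,  0.01371349]), 'effort': array([ 4.92234194e-04, -4.91289997e+01, -4.03542425e-01, -3.12525916e+01,
       -6.38807681e-02,  4.39524197e-02,  1.84379073e-04]), 'tool_pos': array([ 0.26640002, -0.59228477,  0.22144967]), 'tool_rot': array([ 1.79992952e+02,  1.11073109e-01, -6.57752598e+01]), 'force': array([ 0.38453604, -0.22759742,  0.78254968]), 'wrist_torque': array([-0.03233757, -0.04355796,  0.05240333]), 'grip_width': 0.0866702276268353} 0.0187
scene [412.655682328465, 412.655682328465, 278.4494077247686, 208.06460019993528, 0.015386914532643374] [-0.01234454  0.52319416  0.57386399] [  55.72234182    0.71258749 -131.62891916]
top [496.49783594693906, 496.49783594693906, 287.02699547495047, 211.3529321540255, 0.02182306376869981] [0.45994826 0.06748335 1.01855495] [  4.15775665  -0.28847803 -89.20926521]
wrist [350.51976346847516, 350.51976346847516, 277.5109390240303, 209.7149161050653, -0.03746333500624271] [ 0.32731705 -0.56582531  0.38289057] [-1.39916985e+01  5.59965881e-02 -6.57948882e+01]
```

View pics/scene0.png

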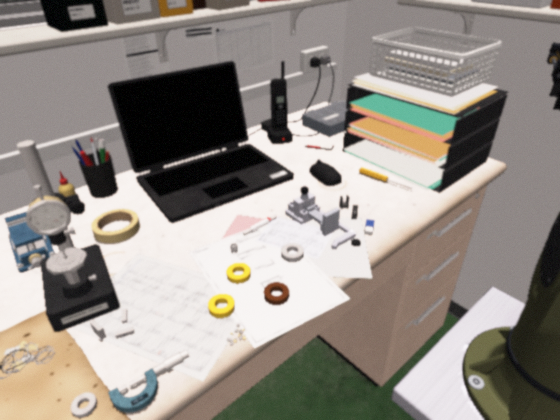

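View pics/top0.png

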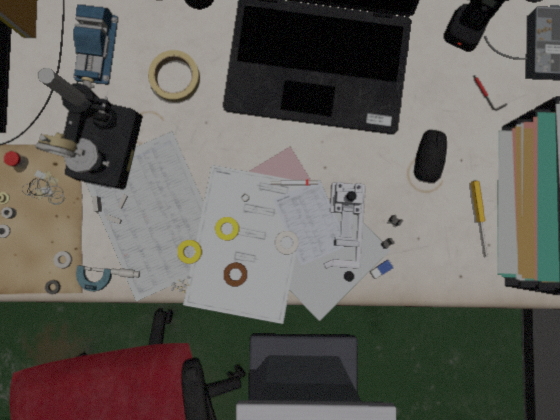

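View pics/wrist0.png

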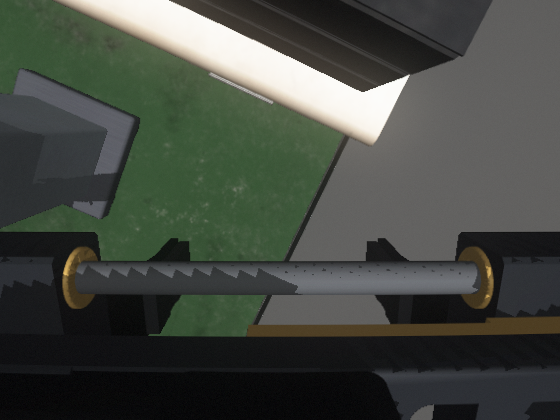

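The scene and top pictures show the gauge at top px (347,225), knob at (351,196). These could be taken for the ring:
- steel/pale ring at top (286,243), scene (292,252)
- yellow rings at top (228,229) and (190,251)
- brown ring at top (235,274)
- steel rings at top (62,259), by the micrometer, and scene (84,404)
- tape roll at top (174,75)

By the description, I choose the steel ring at (286,243). Next are the close crops.

```bash
python3 - <<'E'
import cv2
a=cv2.imread("pics/top0.png")[165:300,220:420];cv2.imwrite("pics/tc.png",cv2.resize(a,None,fx=4,fy=4,interpolation=cv2.INTER_CUBIC))
a=cv2.imread("pics/scene0.png")[175:305,220:390];cv2.imwrite("pics/sc.png",cv2.resize(a,None,fx=4.5,fy=4.5,interpolation=cv2.INTER_CUBIC))
E
```

```text
(no output)
```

View pics/tc.png

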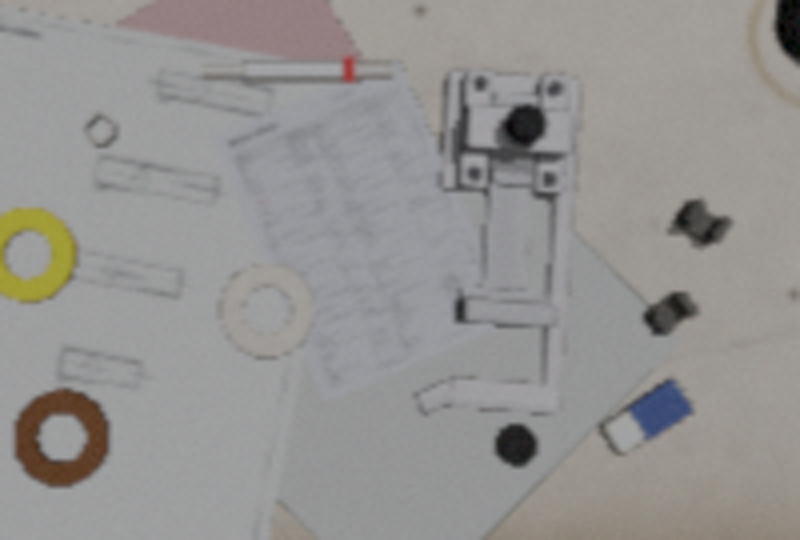

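View pics/sc.png

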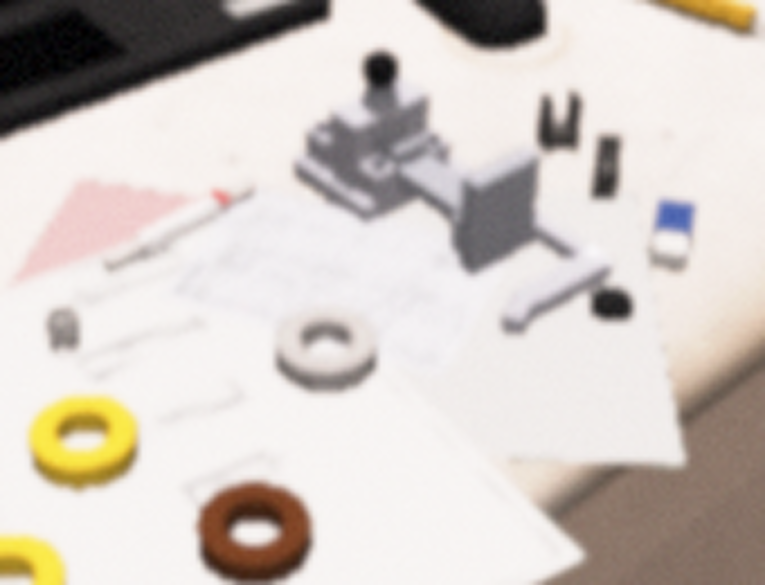

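```bash
cat > h.py <<'E'
import numpy as np, cv2
from scipy.spatial.transform import Rotation as R
def cam(c): return c if isinstance(c,dict) else None
def ray(c,u,v):
    K=np.array([[c["fx"],0,c["cx"]],[0,c["fy"],c["cy"]],[0,0,1.]])
    p=cv2.undistortPoints(np.array([[[u,v]]],float),K,np.array([c["k1"],0,0,0.]))[0,0]
    d=R.from_euler("xyz",c["rotation"],degrees=True).apply([p[0],-p[1],-1.])
    return np.array(c["position"]),d/np.linalg.norm(d)
def onz(c,u,v,z):
    o,d=ray(c,u,v);return o+d*(z-o[2])/d[2]
def tri(r):
    A=0;b=0
    for o,d in r:
        P=np.eye(3)-np.outer(d,d);A=A+P;b=b+P@o
    x=np.linalg.solve(A,b);return x,[np.linalg.norm((np.eye(3)-np.outer(d,d))@(x-o)) for o,d in r]
E
python3 - <<'E'
from h import *
from cell import env
t=env.read_camera("top");s=env.read_camera("scene")
T=lambda a,b:(220+(a-1.5)/4,165+(b-1.5)/4)
S=lambda a,b:(220+(a-1.75)/4.5,175+(b-1.75)/4.5)
def pair(n,a,b):
    x,e=tri([ray(t,*T(*a)),ray(s,*S(*b))]);print(n,x.round(4),np.round(e,4))
pair("knob",(525,124),(380,66))
pair("ringtop",(266,310),(326,340))
pair("jaw top L end front",(460,320),(460,192))
pair("anvil inner R corner",(555,410),(608,268))
for n,p,z in [("knob",(525,126),.077),("jawL",(462,308),.058),("jawR",(556,312),.058),("anvFR",(556,412),.012),("anvFL",(452,404),.012),("anvBL",(450,380),.012),("leadtip",(424,412),.012),("ring",(266,310),.015),("guide foot corner TL",(455,72),.012),("footTR",(580,75),.012),("footBL",(445,187),.012),("beamBR",(575,190),.012),("black",(516,445),.009)]:
    print(n,onz(t,*T(*p),z).round(4))
E
```

```text
knob [ 0.5612 -0.0582  0.0704] [0.0004 0.0004]
ringtop [0.4709 0.0646 0.0128] [0.0002 0.0002]
jaw top L end front [ 0.4695 -0.0269  0.0542] [0.0038 0.0038]
anvil inner R corner [ 0.4228 -0.0825  0.0055] [0.0007 0.0007]
knob [ 0.5593 -0.0576  0.077 ]
jawL [ 0.4725 -0.0301  0.058 ]
jawR [ 0.4712 -0.0755  0.058 ]
anvFR [ 0.4215 -0.0825  0.012 ]
anvFL [ 0.4248 -0.03    0.012 ]
anvBL [ 0.4368 -0.0289  0.012 ]
leadtip [ 0.4206 -0.016   0.012 ]
ring [0.4707 0.0644 0.015 ]
guide foot corner TL [ 0.5933 -0.0304  0.012 ]
footTR [ 0.5927 -0.0942  0.012 ]
footBL [ 0.5344 -0.0257  0.012 ]
beamBR [ 0.5338 -0.0918  0.012 ]
black [ 0.4045 -0.0628  0.009 ]
```

```bash
cat >> h.py <<'E'
def go(o,pos,yaw):
    R0=R.from_euler("xyz",o["tool_rot"],degrees=True);R1=R.from_euler("xyz",[180,0,yaw],degrees=True)
    return (R0.inv().apply(np.array(pos)-o["tool_pos"])).round(4),(R0.inv()*R1).as_rotvec().round(4)
E
python3 - <<'E'
from h import *
from cell import env
print(go(env.get_obs(),[.43,-.01,.20],-93.7))
E
```

```text
(array([-0.4641, -0.3881,  0.0224]), array([3.000e-04, 8.000e-04, 4.874e-01]))
```

>>> send_rows(
  steps=[
    [[-0.03, -0.025, 0], [0, 0, 0], 0.087],
    [[-0.06, -0.05, 0], [0, 0, 0], 0.06],
    [[-0.09, -0.075, 0], [0, 0, 0], 0.03],
    [[-0.12, -0.1, 0], [0, 0, 0], 0.0],
    [[-0.15, -0.125, 0], [0, 0, 0], 0.0],
  ],
  grip_force=30,
)

```text
time_s: 0.67
tool_pos: [0.3193, -0.4028, 0.2224]
tool_rot: [180.0, -0.0, -65.8]
force: [-0.4, 1.3, 0.3]
grip_width: 0.0681
```

>>> send_rows(
  steps=[
    [[-0.03, -0.025, 0], [0, 0, 0], 0.0],
    [[-0.06, -0.05, 0], [0, 0, 0], 0.0],
    [[-0.09, -0.075, 0.01], [0, 0, 0], 0.0],
    [[-0.12, -0.1, 0.02], [0, 0, 0], 0.0],
    [[-0.15, -0.125, 0.02], [0, 0, 0], 0.0],
  ],
)

```text
time_s: 1.08
tool_pos: [0.3707, -0.2142, 0.2009]
tool_rot: [179.9, 0.1, -65.8]
force: [0.4, -0.7, 0.1]
grip_width: 0.0351
```

>>> send_rows(
  steps=[
    [[-0.03, -0.025, 0], [0, 0, 0.1], 0.0],
    [[-0.06, -0.05, 0], [0, 0, 0.2], 0.0],
    [[-0.09, -0.075, 0], [0, 0, 0.3], 0.0],
    [[-0.12, -0.1, 0], [0, 0, 0.4], 0.0],
    [[-0.15, -0.125, 0], [0, 0, 0.485], 0.0],
  ],
)

```text
time_s: 1.5
tool_pos: [0.4241, -0.0267, 0.2027]
tool_rot: [-180.0, -0.1, -93.8]
force: [1.5, -0.8, 0.9]
grip_width: 0.0038
```

```bash
python3 - <<'E'
from h import *
from cell import env
o=env.get_obs();print(o["time_s"],o["tool_pos"],o["tool_rot"],o["grip_width"],o["qpos"])
c=env.read_camera("wrist");cv2.imwrite("pics/w1.png",c["pixels"][:,:,::-1]);print(c["position"],c["rotation"])
E
```

```text
1.5 [ 0.42406843 -0.02669568  0.20273512] [-1.79956213e+02 -6.05614418e-02 -9.38463487e+01] 0.0038074616071984146 [ 42.50426075  -9.19405121 -38.15386345 113.27380205  -5.8310827
  74.01364118 -87.5299241 ]
[ 0.49031852 -0.03100927  0.36412006] [-13.9169151   -0.10930335 -93.86635917]
```

View pics/w1.png

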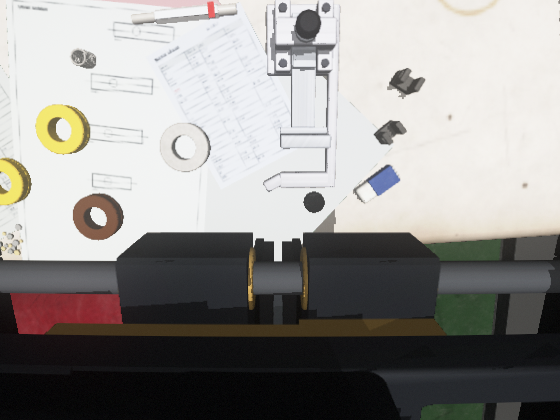

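The wrist view shows the knob at (308,22), jaw plate (305,138), anvil (300,182), steel ring (185,147), black plug (314,202), eraser (377,184) and clevises (405,82) and (390,132).

```bash
python3 - <<'E'
import cv2
a=cv2.imread("pics/w1.png")[0:200,150:350];cv2.imwrite("pics/w1c.png",cv2.resize(a,None,fx=3,fy=3,interpolation=cv2.INTER_CUBIC))
E
```

```text
(no output)
```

View pics/w1c.png

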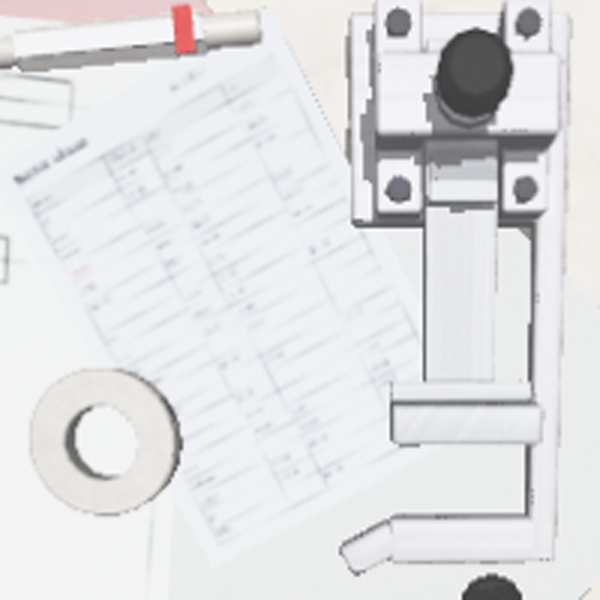

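```bash
python3 - <<'E'
from h import *
from cell import env
w=env.read_camera("wrist");t=env.read_camera("top");s=env.read_camera("scene")
print(env.get_obs()["tool_pos"])
W=lambda a,b:(150+(a-1)/3,(b-1)/3)
for n,p,z in [("knob",(475,72),.077),("jawFL",(392,443),.058),("jawFR",(541,443),.058),("jawRL",(392,403),.058),("jawRR",(543,404),.058),("anvFR",(553,560),.012),("anvFL",(395,563),.012),("anvIL",(393,520),.012),("beamI low",(527,517),.012),("leadtip",(342,552),.012),("ring",(105,441),.015),("ringL",(30,441),.015),("ringR",(179,441),.015),("foot BL",(352,223),.012)]:
    print(n,onz(w,*W(*p),z).round(4))
# ring mask check: ellipse fit on wrist outer edge
T=lambda a,b:(220+(a-1.5)/4,165+(b-1.5)/4)
S=lambda a,b:(220+(a-1.75)/4.5,175+(b-1.75)/4.5)
for n,a,b,c in [("knob",(525,124),(380,66),(475,72)),("ring",(266,310),(326,340),(105,441))]:
    print(n,tri([ray(t,*T(*a)),ray(s,*S(*b)),ray(w,*W(*c))]))
print("jawFL",tri([ray(s,*S(460,192)),ray(w,*W(392,443))]))
print("jawFR",tri([ray(s,*S(532,155)),ray(w,*W(541,443))]))
E
```

```text
[ 0.42406048 -0.02780603  0.20263922]
knob [ 0.5644 -0.0495  0.077 ]
jawFL [ 0.4721 -0.023   0.058 ]
jawFR [ 0.4694 -0.0659  0.058 ]
jawRL [ 0.4834 -0.0237  0.058 ]
jawRR [ 0.4804 -0.0668  0.058 ]
anvFR [ 0.4265 -0.0753  0.012 ]
anvFL [ 0.4288 -0.0216  0.012 ]
anvIL [ 0.4435 -0.0218  0.012 ]
beamI low [ 0.4417 -0.067   0.012 ]
leadtip [ 0.4337 -0.0039  0.012 ]
ring [0.4761 0.0712 0.015 ]
ringL [0.4777 0.0961 0.015 ]
ringR [0.4744 0.0468 0.015 ]
foot BL [ 0.5389 -0.0147  0.012 ]
knob (array([ 0.56200482, -0.05476556,  0.07255316]), [np.float64(0.003649629328680144), np.float64(0.002654573721406191), np.float64(0.005944960107132448)])
ring (array([0.4722642 , 0.06705026, 0.01489975]), [np.float64(0.0030771302556034208), np.float64(0.002780435206909896), np.float64(0.0055989135969662625)])
jawFL (array([ 0.47166553, -0.02321674,  0.05469764]), [np.float64(0.0002766709669271174), np.float64(0.00027667096692726186)])
jawFR (array([ 0.46786997, -0.06750553,  0.0572966 ]), [np.float64(0.0020995312888127107), np.float64(0.0020995312888127888)])
```

```bash
python3 - <<'E'
from h import *
from cell import env
w=env.read_camera("wrist");o=env.get_obs();print(o["tool_pos"],o["joint_velocities"].round(2),w["position"],w["rotation"])
cv2.imwrite("pics/w2.png",w["pixels"][:,:,::-1])
a=w["pixels"][0:200,150:350,::-1];cv2.imwrite("pics/w2c.png",cv2.resize(a,None,fx=3,fy=3,interpolation=cv2.INTER_CUBIC))
E
```

```text
[ 0.42378756 -0.02909045  0.20248411] [ 0.85  0.15  1.67  0.36 -0.08 -0.01 -0.15] [ 0.49043669 -0.03159269  0.36398095] [-13.95485416  -0.1085331  -93.37435592]
```

View pics/w2c.png

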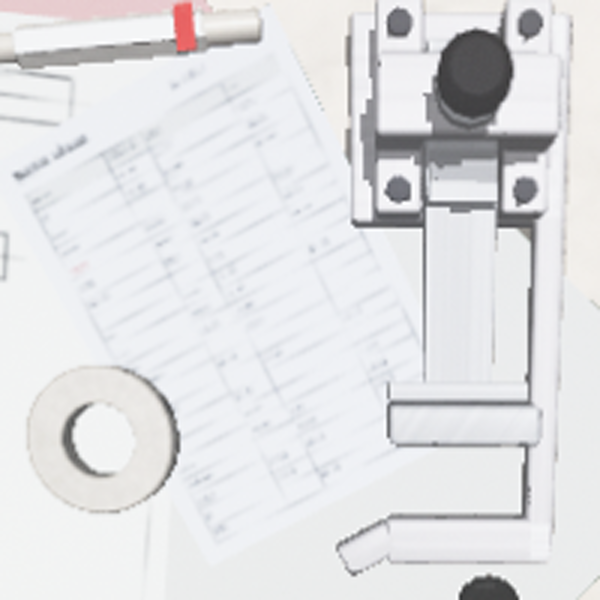

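```bash
python3 - <<'E'
from h import *
from cell import env
o=env.get_obs();print(o["tool_pos"],o["tool_rot"],go(o,[.443,-.047,.10],-93.6))
E
```

```text
[ 0.42378756 -0.02909045  0.20248411] [ 1.79987340e+02 -4.75182106e-02 -9.35143896e+01] (array([ 0.0166, -0.0203,  0.1025]), array([ 0.0002, -0.0008,  0.0015]))
```

>>> send_rows(
  steps=[
    [[0.005, -0.005, 0.03], [0, 0, 0], 0.0],
    [[0.01, -0.01, 0.06], [0, 0, 0], 0.0],
    [[0.015, -0.02, 0.09], [0, 0, 0], 0.0],
    [[0.015, -0.02, 0.1], [0, 0, 0], 0.0],
    [[0.015, -0.02, 0.1], [0, 0, 0], 0.0],
  ],
)

```text
time_s: 2.17
tool_pos: [0.4404, -0.0457, 0.0999]
tool_rot: [179.6, 0.1, -93.7]
force: [-0.5, 0.3, -0.7]
grip_width: 0.0009
```

>>> send_rows(
  steps=[
    [[0, 0, 0], [0, 0, 0], 0.0],
    [[0, 0, 0], [0, 0, 0], 0.0],
    [[0, 0, 0], [0, 0, 0], 0.0],
    [[0, 0, 0], [0, 0, 0], 0.0],
    [[0, 0, 0], [0, 0, 0], 0.0],
  ],
)

```text
time_s: 2.58
tool_pos: [0.4437, -0.0449, 0.1036]
tool_rot: [-179.9, -0.1, -93.6]
force: [-0.5, 1.1, 0.4]
grip_width: 0.0004
```

```bash
python3 - <<'E'
from h import *
from cell import env
o=env.get_obs();print(o["time_s"],o["tool_pos"],o["tool_rot"],o["force"],o["grip_width"],o["qpos"].round(1))
w=env.read_camera("wrist");print(w["position"],w["rotation"])
s=env.read_camera("scene")
cv2.imwrite("pics/w3.png",w["pixels"][:,:,::-1]);
a=s["pixels"][115:305,220:420,::-1];cv2.imwrite("pics/s3c.png",cv2.resize(a,None,fx=3,fy=3,interpolation=cv2.INTER_CUBIC))
E
```

```text
2.5833 [ 0.44366775 -0.04489265  0.10361078] [-1.79888129e+02 -6.13882416e-02 -9.35526828e+01] [-0.54195207  1.09540457  0.37694533] 0.00039187839860629957 [ 42.4   0.6 -39.8 118.1   0.5  61.4 -91.2]
[ 0.50972925 -0.04887695  0.26505486] [-13.85223806  -0.11092698 -93.57580564]
```

View pics/w3.png

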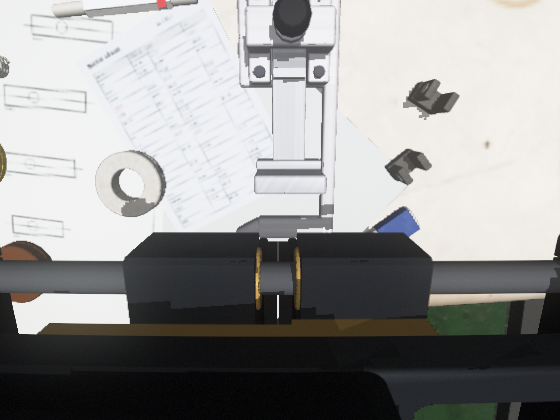

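View pics/s3c.png

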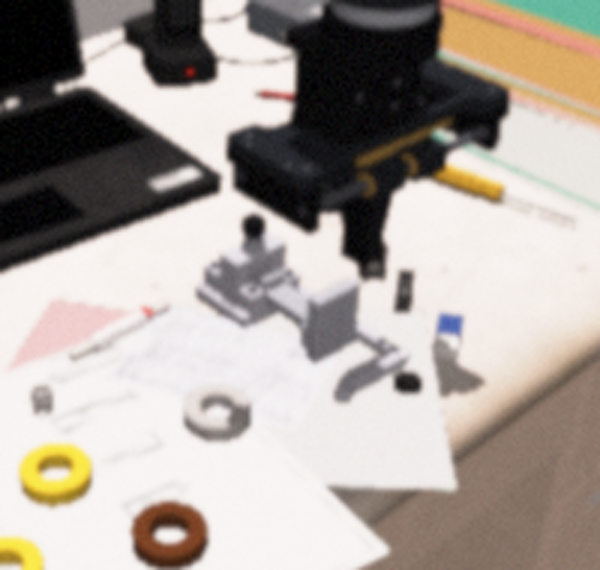

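```bash
python3 - <<'E'
import cv2
a=cv2.imread("pics/w3.png")[100:240,80:350];cv2.imwrite("pics/w3c.png",cv2.resize(a,None,fx=2.9,fy=2.9,interpolation=cv2.INTER_CUBIC))
E
python3 - <<'E'
from h import *
from cell import env
w=env.read_camera("wrist")
for n,p,z in [("jawFL",(255,192),.058),("jawFR",(326,192),.058),("knob",(292,17),.077)]: print(n,onz(w,*p,z).round(4))
E
```

```text
jawFL [ 0.4703 -0.0332  0.058 ]
jawFR [ 0.4676 -0.0757  0.058 ]
knob [ 0.5599 -0.0594  0.077 ]
```

View pics/w3c.png

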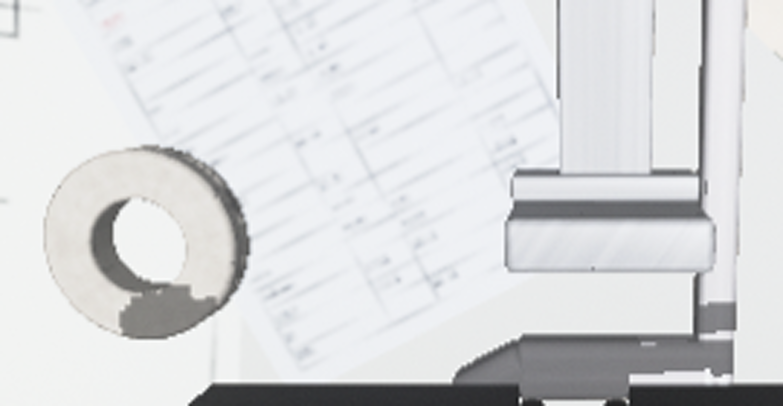

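>>> send_rows(
  steps=[
    [[0.004, -0.001, 0.02], [0, 0, 0], 0.0],
    [[0.008, -0.003, 0.04], [0, 0, 0], 0.0],
    [[0.008, -0.003, 0.06], [0, 0, 0], 0.0],
    [[0.008, -0.003, 0.073], [0, 0, 0], 0.0],
    [[0.008, -0.003, 0.073], [0, 0, 0], 0.0],
  ],
)

```text
time_s: 3.15
tool_pos: [0.4431, -0.0525, 0.0271]
tool_rot: [179.7, 0.1, -93.6]
force: [-1.2, 0.8, -1.2]
grip_width: 0.0007
```

>>> send_rows(
  steps=[
    [[0, 0, 0], [0, 0, 0], 0.0],
    [[0, -0.003, 0], [0, 0, 0], 0.0],
    [[0, -0.006, 0], [0, 0, 0], 0.0],
    [[0, -0.009, 0], [0, 0, 0], 0.0],
    [[0, -0.012, 0], [0, 0, 0], 0.0],
  ],
)

```text
time_s: 3.57
tool_pos: [0.4565, -0.0538, 0.03]
tool_rot: [179.8, -0.1, -93.6]
force: [-6.0, 0.1, 5.1]
grip_width: 0.0002
```

```bash
python3 - <<'E'
from h import *
from cell import env
o=env.get_obs();print(o["time_s"],o["tool_pos"],o["tool_rot"],o["force"],o["qpos"].round(1))
w=env.read_camera("wrist")
s=env.read_camera("scene")
cv2.imwrite("pics/w4.png",w["pixels"][:,:,::-1]);
a=s["pixels"][115:305,220:420,::-1];cv2.imwrite("pics/s4c.png",cv2.resize(a,None,fx=3,fy=3,interpolation=cv2.INTER_CUBIC))
E
```

```text
3.5667 [ 0.45648995 -0.05381274  0.03001258] [ 1.79821083e+02 -5.14981194e-02 -9.35718115e+01] [-5.9582415   0.11279798  5.13850369] [ 40.6   9.8 -39.2 119.9   7.8  52.9 -96.5]
```

View pics/s4c.png

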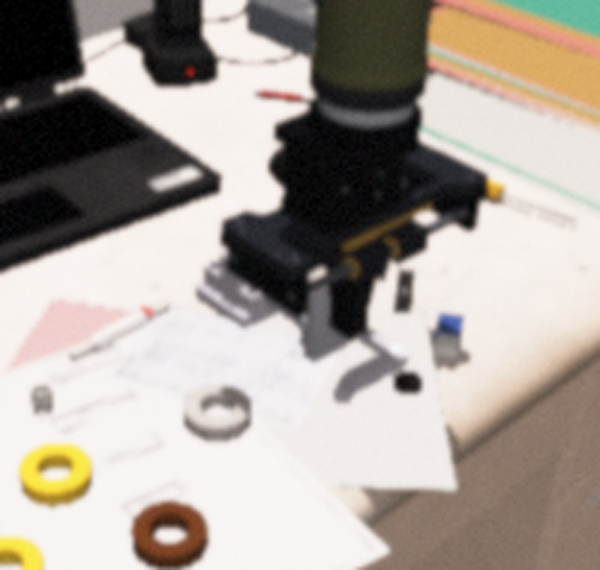

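View pics/w4.png

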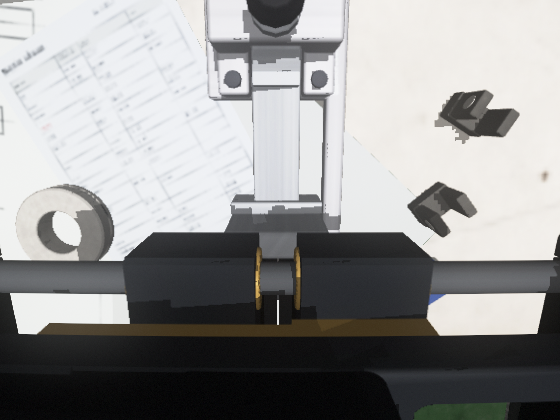

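>>> send_rows(
  steps=[
    [[0, -0.006, 0], [0, 0, 0], 0.0],
    [[0, -0.012, 0], [0, 0, 0], 0.0],
    [[0, -0.018, 0], [0, 0, 0], 0.0],
    [[0, -0.024, 0], [0, 0, 0], 0.0],
    [[0, -0.03, 0], [0, 0, 0], 0.0],
  ],
)

```text
time_s: 4.08
tool_pos: [0.4815, -0.0553, 0.0285]
tool_rot: [179.2, -0.1, -93.6]
force: [-13.0, 0.5, 7.0]
grip_width: 0.0008
```

>>> send_rows(
  steps=[
    [[0, -0.004, 0], [0, 0, 0], 0.0],
    [[0, -0.008, 0], [0, 0, 0], 0.0],
    [[0, -0.01, 0], [0, 0, 0], 0.0],
    [[0, -0.01, 0], [0, 0, 0], 0.0],
    [[0, -0.01, 0], [0, 0, 0], 0.0],
  ],
)

```text
time_s: 4.5
tool_pos: [0.4931, -0.056, 0.0285]
tool_rot: [179.4, -0.0, -93.6]
force: [-10.1, 0.5, 5.2]
grip_width: 0.0004
```

```bash
python3 - <<'E'
from h import *
from cell import env
o=env.get_obs();print(o["time_s"],o["tool_pos"],o["tool_rot"],o["force"],o["qpos"].round(1))
w=env.read_camera("wrist")
cv2.imwrite("pics/w5.png",w["pixels"][:,:,::-1]);
E
```

```text
4.5 [ 0.49313902 -0.05604031  0.02849918] [ 1.79446580e+02 -4.18294381e-02 -9.35733570e+01] [-10.06402659   0.49590237   5.21590309] [ 38.3  14.9 -38.3 114.9  11.3  54.4 -99.3]
```

View pics/w5.png

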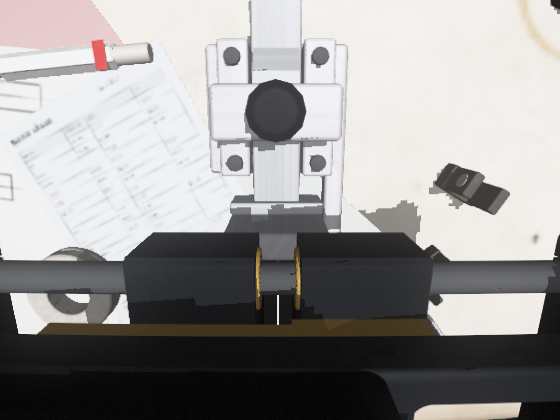

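>>> send_rows(
  steps=[
    [[0, -0.004, 0], [0, 0, 0], 0.0],
    [[0, -0.004, 0], [0, 0, 0], 0.0],
    [[0, 0.0, 0], [0, 0, 0], 0.0],
    [[0, 0.006, 0], [0, 0, 0], 0.0],
    [[0, 0.012, 0], [0, 0, 0], 0.0],
  ],
)

```text
time_s: 4.97
tool_pos: [0.4833, -0.0554, 0.0288]
tool_rot: [179.8, -0.0, -93.6]
force: [-0.5, 0.1, -0.1]
grip_width: 0.0006
```

>>> send_rows(
  steps=[
    [[0, 0.006, 0], [0, 0, 0], 0.0],
    [[0, 0.012, 0], [0, 0, 0], 0.0],
    [[0, 0.018, 0], [0, 0, 0], 0.0],
    [[0, 0.018, 0], [0, 0, 0], 0.0],
    [[0, 0.018, 0], [0, 0, 0], 0.0],
  ],
)

```text
time_s: 5.38
tool_pos: [0.4678, -0.0545, 0.0299]
tool_rot: [-179.9, -0.0, -93.6]
force: [0.3, -0.1, -0.7]
grip_width: 0.0006
```

```bash
python3 - <<'E'
from h import *
from cell import env
o=env.get_obs();print(o["time_s"],o["tool_pos"],o["tool_rot"],o["force"],o["qpos"].round(1))
w=env.read_camera("wrist")
cv2.imwrite("pics/w6.png",w["pixels"][:,:,::-1]);
print(go(o,[.464,-.054,.13],-93.6))
E
```

```text
5.3833 [ 0.46776597 -0.05453513  0.02986269] [-1.79940211e+02 -3.29325522e-02 -9.35751763e+01] [ 0.33346769 -0.12220611 -0.65088427] [ 40.1  11.1 -39.1 118.7   8.8  53.  -97.3]
(array([-0.0002,  0.0037, -0.1001]), array([-0.001 , -0.0006,  0.0004]))
```

View pics/w6.png

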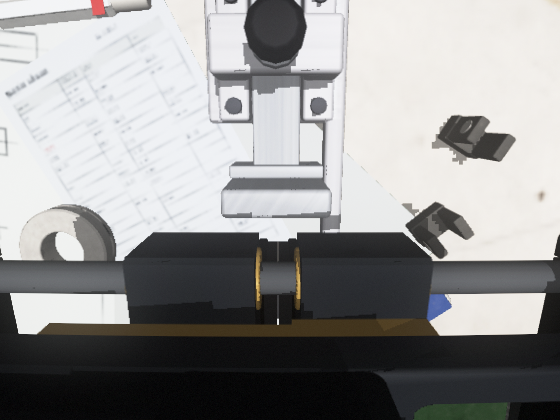

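>>> send_rows(
  steps=[
    [[0, 0.002, -0.03], [0, 0, 0], 0.0],
    [[0, 0.004, -0.065], [0, 0, 0], 0.0],
    [[-0.03, 0.01, -0.095], [0, 0, 0], 0.0],
    [[-0.06, 0.02, -0.11], [0, 0, 0], 0.0],
    [[-0.08, 0.03, -0.11], [0, 0, 0], 0.0],
  ],
)

```text
time_s: 5.85
tool_pos: [0.4458, 0.0304, 0.1438]
tool_rot: [-179.5, 0.0, -93.5]
force: [0.1, 0.8, -0.1]
grip_width: 0.0003
```

>>> send_rows(
  steps=[
    [[0, 0, 0], [0, 0, 0], 0.0],
    [[0, 0, 0], [0, 0, 0], 0.0],
    [[0, 0, 0], [0, 0, 0], 0.0],
    [[0, 0, 0], [0, 0, 0], 0.0],
    [[0, 0, 0], [0, 0, 0], 0.0],
  ],
)

```text
time_s: 6.27
tool_pos: [0.4426, 0.0264, 0.1391]
tool_rot: [180.0, 0.0, -93.7]
force: [0.8, 0.3, -0.2]
grip_width: 0.0004
```

```bash
python3 - <<'E'
from h import *
from cell import env
o=env.get_obs();print(o["time_s"],o["tool_pos"],o["tool_rot"],o["force"],o["qpos"].round(1),np.abs(o["joint_velocities"]).max())
w=env.read_camera("wrist")
cv2.imwrite("pics/w7.png",w["pixels"][:,:,::-1]);
a=w["pixels"][0:240,100:500,::-1];cv2.imwrite("pics/w7c.png",cv2.resize(a,None,fx=2,fy=2,interpolation=cv2.INTER_CUBIC))
E
```

```text
6.2667 [0.4425879  0.02638756 0.13908381] [ 1.79950018e+02  2.66871217e-02 -9.36741874e+01] [ 0.7725291   0.25496239 -0.21792731] [ 38.9  -2.4 -44.2 115.8  -1.9  66.  -98.2] 0.2759828659040131
```

View pics/w7c.png

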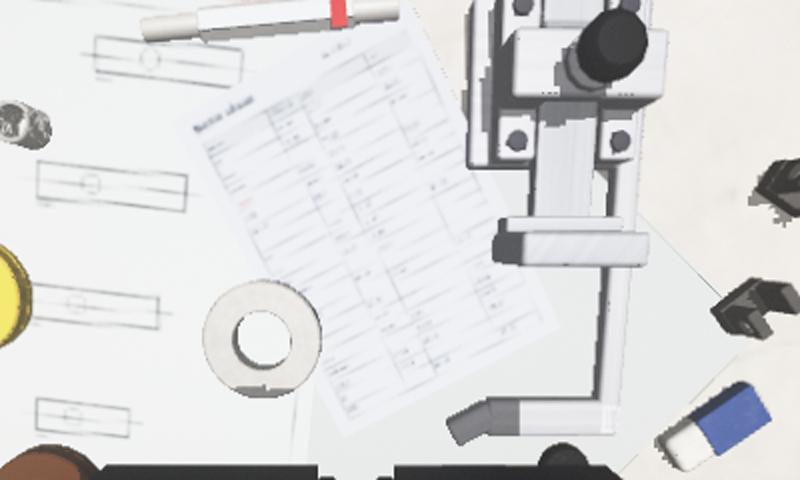

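```bash
python3 - <<'E'
from h import *
from cell import env
w=env.read_camera("wrist")
C=lambda a,b:(100+(a-.5)/2,(b-.5)/2)
for n,p,z in [("ring",(262,338),.015),("ringL",(203,338),.015),("ringR",(321,338),.015),("ringT",(262,280),.015),("ringB",(262,397),.015),("anvIL",(492,397),.012),("anvIR",(600,400),.012),("beamI",(612,270),.012),("jawFL",(520,263),.058),("jawFR",(648,266),.058),("knob",(612,44),.077),("footBL",(470,167),.012),("tip",(447,420),.012),("frR",(614,435),.012)]:
    print(n,onz(w,*C(*p),z).round(4))
o=env.get_obs();print(o["tool_pos"])
E
```

```text
ring [0.4748 0.0625 0.015 ]
ringL [0.4764 0.0866 0.015 ]
ringR [0.4732 0.0385 0.015 ]
ringT [0.498  0.0603 0.015 ]
ringB [0.4503 0.0649 0.015 ]
anvIL [ 0.4435 -0.0313  0.012 ]
anvIR [ 0.4392 -0.0771  0.012 ]
beamI [ 0.493 -0.081  0.012]
jawFL [ 0.4998 -0.0332  0.058 ]
jawFR [ 0.4962 -0.0769  0.058 ]
knob [ 0.5622 -0.0569  0.077 ]
footBL [ 0.5361 -0.0245  0.012 ]
tip [ 0.4347 -0.012   0.012 ]
frR [ 0.4235 -0.0834  0.012 ]
[0.44254371 0.02671764 0.13916411]
```

```bash
python3 - <<'E'
from h import *
from cell import env
print(go(env.get_obs(),[.4755,.119,.06],-92.5))
E
```

```text
(array([-0.0942, -0.0271,  0.0792]), array([ 0.0008,  0.0005, -0.02  ]))
```

>>> send_rows(
  steps=[
    [[-0.03, -0.008, 0], [0, 0, -0.02], 0.0],
    [[-0.06, -0.017, 0], [0, 0, -0.02], 0.0],
    [[-0.094, -0.027, 0.015], [0, 0, -0.02], 0.0],
    [[-0.094, -0.027, 0.045], [0, 0, -0.02], 0.0],
    [[-0.094, -0.027, 0.08], [0, 0, -0.02], 0.0],
  ],
)

```text
time_s: 6.78
tool_pos: [0.4778, 0.1223, 0.0602]
tool_rot: [-179.7, 0.1, -92.3]
force: [0.3, -1.4, -0.4]
grip_width: 0.0004
```

>>> send_rows(
  steps=[
    [[0, 0, 0], [0, 0, 0], 0.0],
    [[0, 0, 0], [0, 0, 0], 0.0],
    [[0, 0, 0], [0, 0, 0], 0.0],
    [[0, 0, 0], [0, 0, 0], 0.0],
    [[0, 0, 0], [0, 0, 0], 0.0],
  ],
)

```text
time_s: 7.2
tool_pos: [0.4769, 0.1193, 0.0615]
tool_rot: [-179.8, -0.0, -92.5]
force: [0.3, 0.3, 0.2]
grip_width: 0.0002
```

```bash
python3 - <<'E'
from h import *
from cell import env
o=env.get_obs();print(o["time_s"],o["tool_pos"],o["tool_rot"],o["force"],o["qpos"].round(1),np.abs(o["joint_velocities"]).max())
w=env.read_camera("wrist");s=env.read_camera("scene")
cv2.imwrite("pics/w8.png",w["pixels"][:,:,::-1]);
a=s["pixels"][115:305,220:420,::-1];cv2.imwrite("pics/s8c.png",cv2.resize(a,None,fx=3,fy=3,interpolation=cv2.INTER_CUBIC))
print(go(o,[.4755,.119,.006],-92.5))
E
```

```text
7.2 [0.47692548 0.11929861 0.06147476] [-1.79790967e+02 -1.78521219e-02 -9.24763992e+01] [0.26167945 0.29993708 0.18816219] [  28.8   12.8  -49.8  114.4   11.7   57.6 -119. ] 0.4349912190831465
(array([0.0003, 0.0016, 0.0555]), array([-0.0036, -0.0003,  0.0004]))
```

View pics/w8.png

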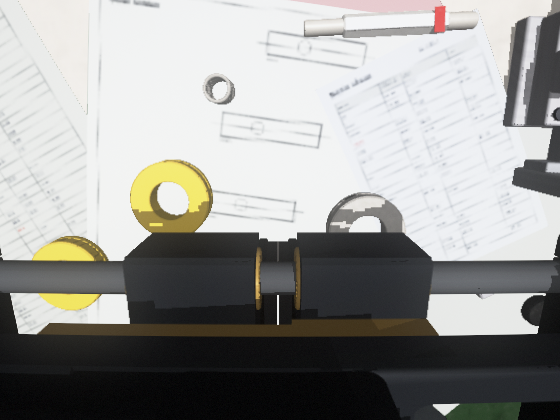

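View pics/s8c.png

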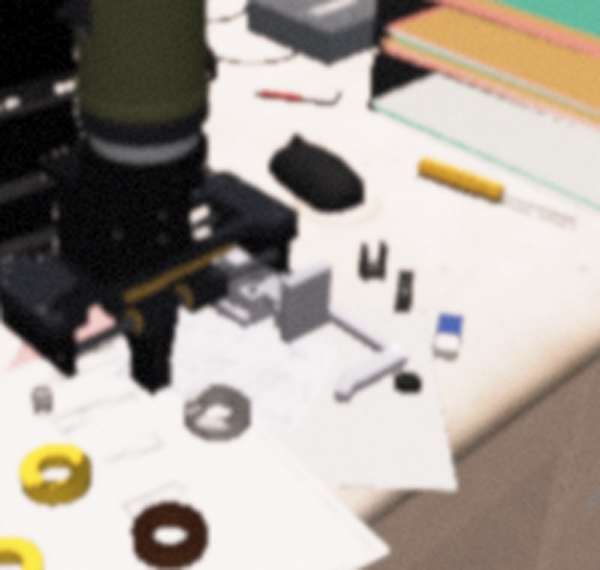

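>>> send_rows(
  steps=[
    [[0, 0.001, 0.015], [0, 0, 0], 0.0],
    [[0, 0.002, 0.03], [0, 0, 0], 0.0],
    [[0, 0.002, 0.045], [0, 0, 0], 0.0],
    [[0, 0.002, 0.055], [0, 0, 0], 0.0],
    [[0, 0.002, 0.055], [0, 0, 0], 0.0],
  ],
)

```text
time_s: 7.72
tool_pos: [0.4721, 0.1191, 0.0032]
tool_rot: [179.8, -0.0, -92.4]
force: [-0.6, -0.0, 0.3]
grip_width: 0.0007
```

>>> send_rows(
  steps=[
    [[0.0, 0, 0], [0, 0, 0], 0.0],
    [[0.005, 0, 0], [0, 0, 0], 0.0],
    [[0.01, 0, 0], [0, 0, 0], 0.0],
    [[0.015, 0, 0], [0, 0, 0], 0.0],
    [[0.02, 0, 0], [0, 0, 0], 0.0],
  ],
)

```text
time_s: 8.13
tool_pos: [0.4729, 0.0987, 0.005]
tool_rot: [-179.9, -0.0, -92.5]
force: [0.4, 0.7, -0.1]
grip_width: 0.0005
```

```bash
cat > look.py <<'E'
from h import *
from cell import env
import sys
n=sys.argv[1]
o=env.get_obs();print(o["time_s"],o["tool_pos"],o["tool_rot"],o["force"],o["qpos"].round(1))
w=env.read_camera("wrist");s=env.read_camera("scene")
a=s["pixels"][155:275,240:380,::-1];b=cv2.resize(a,None,fx=3,fy=3,interpolation=cv2.INTER_CUBIC)
c=w["pixels"][0:260,130:500,::-1]
m=np.zeros((360,790,3),np.uint8);m[:360,:420]=b;m[:260,420:790]=c
cv2.imwrite(f"pics/m{n}.png",m)
E
python3 look.py 9
```

```text
8.1333 [0.47291362 0.09874728 0.00502158] [-1.79942788e+02 -2.53277381e-02 -9.24510434e+01] [ 0.43118901  0.72135318 -0.11975179] [  28.3   17.3  -47.3  117.8   16.3   51.4 -120.6]
```

View pics/m9.png

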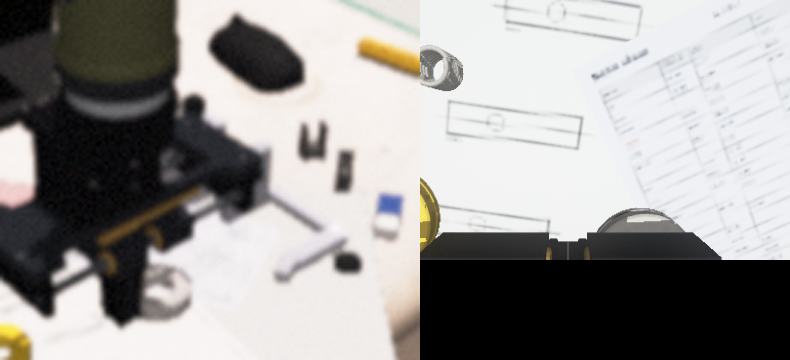

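>>> send_rows(
  steps=[
    [[0.006, 0, 0], [0, 0, 0], 0.0],
    [[0.014, 0, 0], [0, 0, 0], 0.0],
    [[0.022, 0, 0], [0, 0, 0], 0.0],
    [[0.03, 0, 0], [0, 0, 0], 0.0],
    [[0.036, 0, 0], [0, 0, 0], 0.0],
  ],
)

```text
time_s: 8.65
tool_pos: [0.4713, 0.0629, 0.0048]
tool_rot: [-180.0, 0.0, -92.5]
force: [0.4, 1.4, 1.7]
grip_width: 0.0005
```

>>> send_rows(
  steps=[
    [[0.004, 0, 0], [0, 0, 0], 0.0],
    [[0.006, 0, 0], [0, 0, 0], 0.0],
    [[0.006, 0, 0], [0, 0, 0], 0.0],
    [[0.006, 0, 0], [0, 0, 0], 0.0],
    [[0.006, 0, 0], [0, 0, 0], 0.0],
  ],
)

```text
time_s: 9.07
tool_pos: [0.4702, 0.0572, 0.0042]
tool_rot: [179.9, -0.0, -92.4]
force: [-0.1, -0.3, 0.2]
grip_width: 0.0005
```

```bash
python3 look.py 10
```

```text
9.0667 [0.47018656 0.05724371 0.00420641] [ 1.79942239e+02 -4.87354659e-02 -9.24121283e+01] [-0.07244626 -0.32028449  0.19776484] [  32.8   16.1  -46.7  119.    15.1   50.9 -114.8]
```

View pics/m10.png

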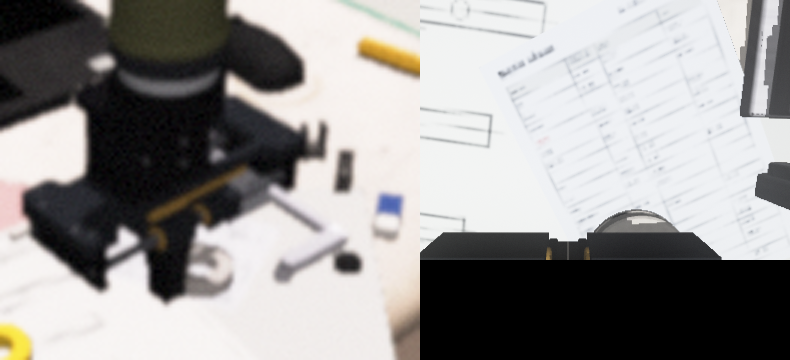

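```bash
python3 - <<'E'
from h import *
from cell import env
w=env.read_camera("wrist");o=env.get_obs();print(o["tool_pos"])
p=w["pixels"][195:240,290:440,::-1];cv2.imwrite("pics/z.png",cv2.resize(p,None,fx=5,fy=5))
cv2.imwrite("pics/w10.png",w["pixels"][:,:,::-1])
for u,v in[(345,210),(345,212),(345,208)]: print(onz(w,130+u-130,v,.015).round(4),onz(w,u,v,0).round(4))
E
```

```text
[0.47036908 0.05760199 0.00429485]
[0.4979 0.0262 0.015 ] [0.494  0.0234 0.    ]
[0.497  0.0262 0.015 ] [0.493  0.0234 0.    ]
[0.4988 0.0262 0.015 ] [0.495  0.0234 0.    ]
```

View pics/z.png

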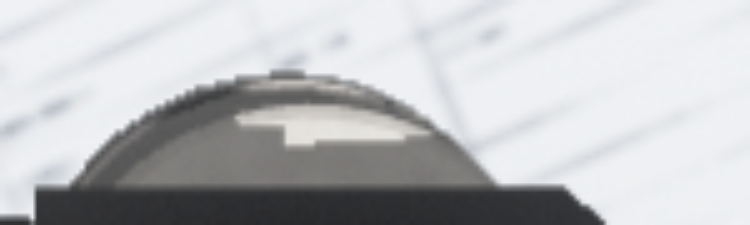

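>>> send_rows(
  steps=[
    [[0.006, 0, 0], [0, 0, 0], 0.0],
    [[0.014, 0, 0], [0, 0, 0], 0.0],
    [[0.022, 0, 0], [0, 0, 0], 0.0],
    [[0.03, 0, 0], [0, 0, 0], 0.0],
    [[0.036, 0, 0], [0, 0, 0], 0.0],
  ],
)

```text
time_s: 9.63
tool_pos: [0.469, 0.0201, 0.0044]
tool_rot: [180.0, -0.0, -92.5]
force: [0.0, 1.0, -0.0]
grip_width: 0.0003
```

>>> send_rows(
  steps=[
    [[0.004, 0, 0], [0, 0, 0], 0.0],
    [[0.008, 0, 0], [0, 0, 0], 0.0],
    [[0.012, 0, 0], [0, 0, 0], 0.0],
    [[0.015, 0, 0], [0, 0, 0], 0.0],
    [[0.015, 0, 0], [0, 0, 0], 0.0],
  ],
)

```text
time_s: 10.05
tool_pos: [0.4686, 0.006, 0.0045]
tool_rot: [180.0, -0.0, -92.5]
force: [-0.2, -0.6, 0.9]
grip_width: 0.0004
```

```bash
python3 look.py 11
```

```text
10.05 [0.46855049 0.00597194 0.00453096] [ 1.79997519e+02 -2.81169064e-02 -9.24567094e+01] [-0.17319626 -0.57416003  0.94466823] [  38.2   15.   -45.5  119.7   13.8   50.5 -107.7]
```

View pics/m11.png

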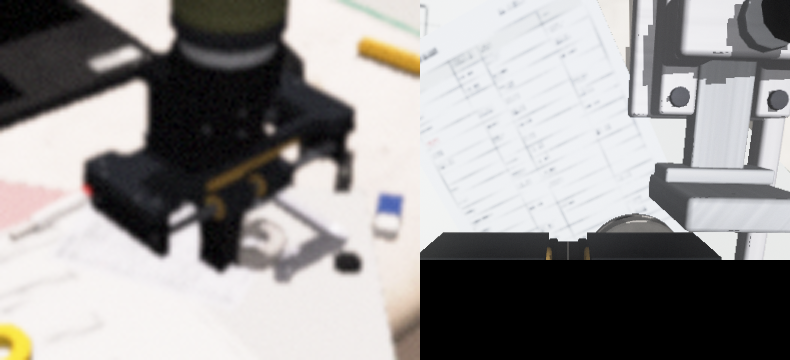

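>>> send_rows(
  steps=[
    [[0.004, 0, 0], [0, 0, 0], 0.0],
    [[0.008, 0, 0], [0, 0, 0], 0.0],
    [[0.012, 0, 0], [0, 0, 0], 0.0],
    [[0.016, 0, 0], [0, 0, 0], 0.0],
    [[0.019, 0, 0], [0, 0, 0], 0.0],
  ],
)

```text
time_s: 10.57
tool_pos: [0.4679, -0.0127, 0.0046]
tool_rot: [-180.0, 0.0, -92.4]
force: [0.4, 2.1, 0.3]
grip_width: 0.0006
```

>>> send_rows(
  steps=[
    [[0.001, 0, 0], [0, 0, 0], 0.0],
    [[0.002, 0, 0], [0, 0, 0], 0.0],
    [[0.003, 0, 0], [0, 0, 0], 0.0],
    [[0.004, 0, 0], [0, 0, 0], 0.0],
    [[0.004, 0, 0], [0, 0, 0], 0.0],
  ],
)

```text
time_s: 10.98
tool_pos: [0.4677, -0.0163, 0.0046]
tool_rot: [-180.0, -0.0, -92.4]
force: [0.5, 1.5, 1.1]
grip_width: 0.0007
```

```bash
python3 look.py 12
```

```text
10.9833 [ 0.46765908 -0.01628208  0.00459218] [-1.79992611e+02 -5.11983277e-03 -9.24131710e+01] [0.53199469 1.45279958 1.06271841] [  40.4   14.7  -44.9  119.8   13.4   50.4 -104.6]
```

View pics/m12.png

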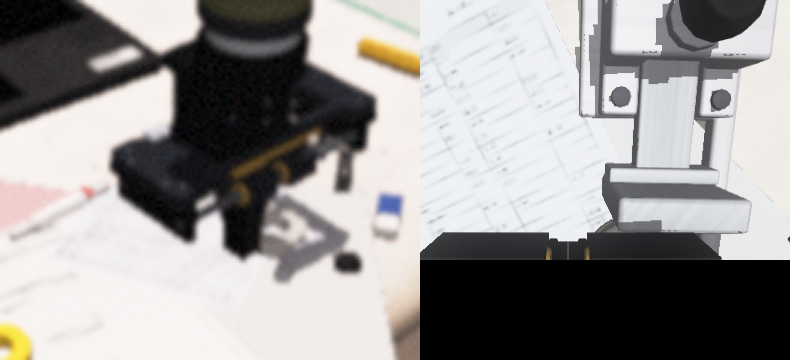

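>>> send_rows(
  steps=[
    [[0.001, 0, 0], [0, 0, 0], 0.0],
    [[0.002, 0, 0], [0, 0, 0], 0.0],
    [[0.003, 0, 0], [0, 0, 0], 0.0],
    [[0.004, 0, 0], [0, 0, 0], 0.0],
    [[0.004, 0, 0], [0, 0, 0], 0.0],
  ],
)

```text
time_s: 11.5
tool_pos: [0.4674, -0.0205, 0.0045]
tool_rot: [-180.0, -0.0, -92.4]
force: [1.3, 1.5, -0.1]
grip_width: 0.0007
```

>>> send_rows(
  steps=[
    [[0.001, 0, 0], [0, 0, 0], 0.0],
    [[0.002, 0, 0], [0, 0, 0], 0.0],
    [[0.003, 0, 0], [0, 0, 0], 0.0],
    [[0.003, 0, 0], [0, 0, 0], 0.0],
    [[0.003, 0, 0], [0, 0, 0], 0.0],
  ],
)

```text
time_s: 11.92
tool_pos: [0.4674, -0.0215, 0.0046]
tool_rot: [-180.0, 0.1, -92.4]
force: [-0.2, 5.6, 1.5]
grip_width: 0.0005
```

>>> send_rows(
  steps=[
    [[0.001, 0, 0], [0, 0, 0], 0.0],
    [[0.001, 0, 0], [0, 0, 0], 0.0],
    [[0.001, 0, 0], [0, 0, 0], 0.0],
    [[0.001, 0, 0], [0, 0, 0], 0.0],
    [[0.001, 0, 0], [0, 0, 0], 0.0],
  ],
)

```text
time_s: 12.33
tool_pos: [0.4674, -0.0216, 0.0046]
tool_rot: [-180.0, 0.2, -92.3]
force: [-0.2, 8.6, 2.1]
grip_width: 0.0006
```

>>> send_rows(
  steps=[
    [[-0.004, 0, 0], [0, 0, 0], 0.0],
    [[-0.01, 0, 0], [0, 0, 0], 0.0],
    [[-0.018, 0, 0], [0, 0, 0], 0.0],
    [[-0.026, 0, 0], [0, 0, 0], 0.0],
    [[-0.034, 0, 0], [0, 0, 0], 0.0],
  ],
)

```text
time_s: 12.75
tool_pos: [0.4686, 0.0103, 0.0045]
tool_rot: [180.0, -0.0, -92.4]
force: [0.6, 0.2, -0.5]
grip_width: 0.0006
```

>>> send_rows(
  steps=[
    [[-0.01, 0, -0.02], [0, 0, 0], 0.0],
    [[-0.02, 0.005, -0.05], [0, 0, 0], 0.0],
    [[-0.03, 0.015, -0.08], [0, 0, 0], 0.0],
    [[-0.03, 0.03, -0.11], [0, 0, 0], 0.0],
    [[-0.03, 0.03, -0.12], [0, 0, 0], 0.0],
  ],
)

```text
time_s: 13.17
tool_pos: [0.4402, 0.0427, 0.128]
tool_rot: [-179.7, -0.2, -92.2]
force: [0.3, 0.1, -0.4]
grip_width: 0.0002
```

>>> send_rows(
  steps=[
    [[0, 0, 0], [0, 0, 0], 0.0],
    [[0, 0, 0], [0, 0, 0], 0.0],
    [[0, 0, 0], [0, 0, 0], 0.0],
    [[0, 0, 0], [0, 0, 0], 0.0],
    [[0, 0, 0], [0, 0, 0], 0.0],
  ],
)

```text
time_s: 13.58
tool_pos: [0.4392, 0.041, 0.1231]
tool_rot: [179.8, 0.1, -92.4]
force: [-0.2, -1.1, -0.6]
grip_width: 0.0008
```

```bash
python3 - <<'E'
from h import *
from cell import env
o=env.get_obs();print(o["time_s"],o["tool_pos"],o["tool_rot"],o["force"])
w=env.read_camera("wrist");s=env.read_camera("scene")
a=w["pixels"][0:240,200:500,::-1];cv2.imwrite("pics/w13.png",cv2.resize(a,None,fx=2.5,fy=2.5,interpolation=cv2.INTER_CUBIC))
a=s["pixels"][155:275,240:380,::-1];cv2.imwrite("pics/s13.png",cv2.resize(a,None,fx=4,fy=4,interpolation=cv2.INTER_CUBIC))
E
```

```text
13.5833 [0.43924496 0.04096373 0.12311693] [ 1.79835266e+02  7.34394592e-02 -9.24308023e+01] [-0.18941747 -1.05189439 -0.59572209]
```

View pics/w13.png

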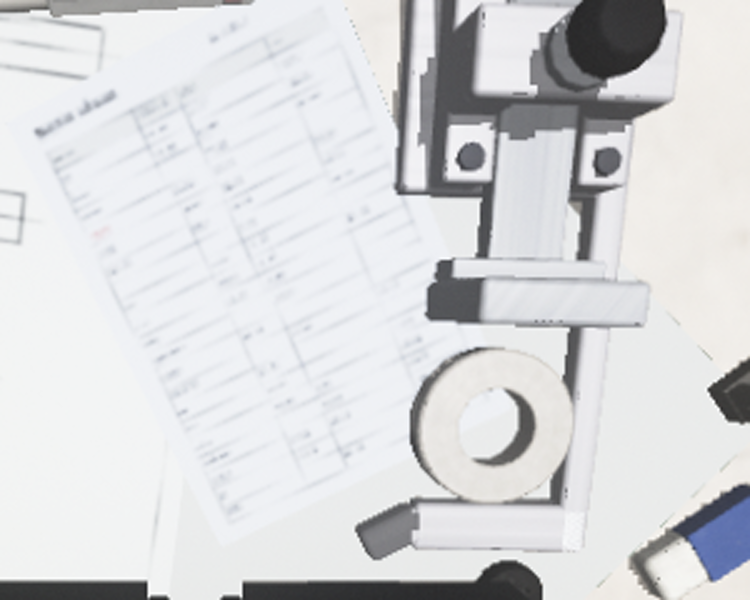

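View pics/s13.png

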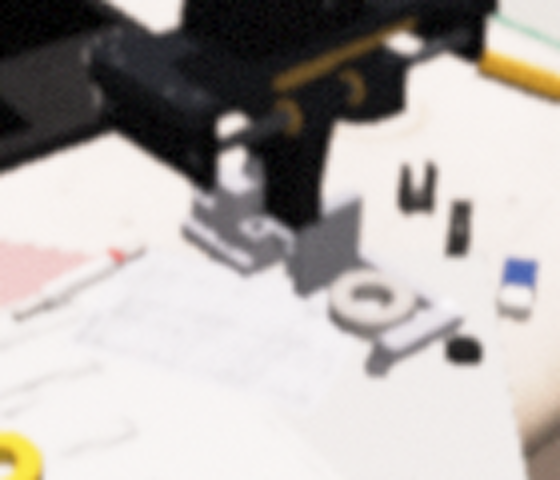

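```bash
python3 - <<'E'
from h import *
from cell import env
w=env.read_camera("wrist");t=env.read_camera("top")
cv2.imwrite("pics/t13.png",cv2.resize(t["pixels"][165:300,220:420,::-1],None,fx=4,fy=4,interpolation=cv2.INTER_CUBIC))
C=lambda a,b:(200+(a-.75)/2.5,(b-.75)/2.5)
P={}
for n,p,z in [("ring",(494,425),.015),("ringR",(573,425),.015),("ringL",(416,425),.015),("ringB",(494,501),.015),("ringT",(494,348),.015),("anvIL",(418,500),.012),("anvIR",(553,504),.012),("beamI",(572,330),.012),("jawFL",(483,320),.058),("jawFR",(646,325),.058)]:
    P[n]=onz(w,*C(*p),z);print(n,P[n].round(4))
ex=np.array([.998,-.063,0]);ey=np.array([.063,.998,0])
o1=P["anvIR"]+.0285*ex+.0245*ey; o2=(P["jawFL"]+P["jawFR"])/2-.0285*ex
for o in(o1,o2): d=P["ring"]-o;print(o.round(4),(d@ex).round(4),(d@ey).round(4))
E
```

```text
ring [ 0.4667 -0.0532  0.015 ]
ringR [ 0.4657 -0.078   0.015 ]
ringL [ 0.4676 -0.0289  0.015 ]
ringB [ 0.4425 -0.0541  0.015 ]
ringT [ 0.4902 -0.0523  0.015 ]
anvIL [ 0.4431 -0.0307  0.012 ]
anvIR [ 0.44   -0.0743  0.012 ]
beamI [ 0.4946 -0.0773  0.012 ]
jawFL [ 0.4999 -0.0349  0.058 ]
jawFR [ 0.4971 -0.0769  0.058 ]
[ 0.47   -0.0516  0.012 ] -0.0032 -0.0017
[ 0.47   -0.0541  0.058 ] -0.0034 0.0007
```

View pics/t13.png

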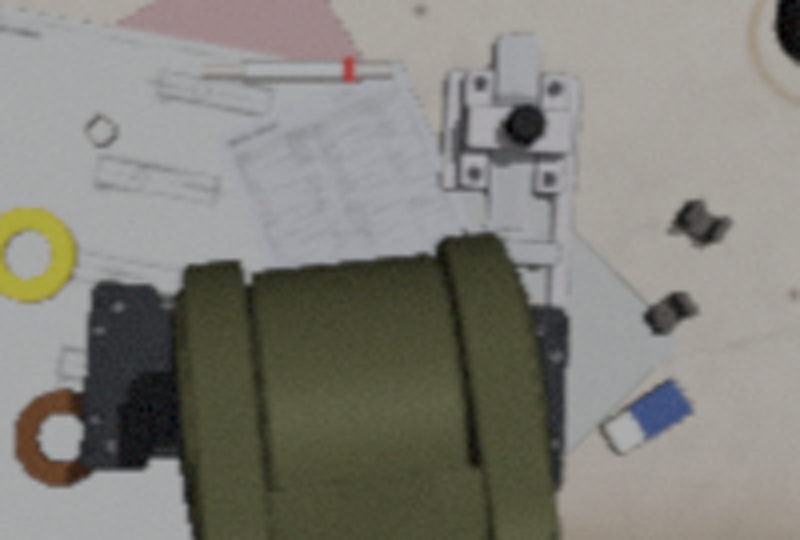

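```bash
python3 - <<'E'
from cell import env
print(env.sign_off())
E
```

```text
the job is handed in; nothing more can be done
None
```

I set the jaw, pushed the ring home and handed the job in at about 14 s of the 58 s; sign-off reports no verdict.

- **Jaw:** I pushed it back about 37–40 mm with the closed fingertips and let go. The force rose to 13 N, then fell to 10 N as the jaw passed the pin. It came forward and stayed caught at mid position, with its face measured about 28 mm ahead of the nest centre in the last pictures.
- **Ring:** I pushed the steel ring flat along the desk into the gap until it met the end stop. The fingertips stopped moving while the force rose to 8.6 N. I then took the hand away to about 0.12 m up, clear of everything.
- **Last checks:** The ring lies flat against the end stop, with its centre within 2 mm of the nest along y. It sits about 3 mm towards the anvil, which is inside the 57 mm gap's clearance. The clevises, eraser and plug gauge lie where they were in the first top view. The black plug and spring also look unmoved in the last pictures, but the black plug was seen only partly.
- **Disagreement:** My first wrist-camera measurement differed from the top camera by 5–7 mm because the arm was still moving. A picture taken after it had settled agreed to about 2–3 mm.

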